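# Mount the oilstone in the bench stone holder

## Robot

A 7-joint arm with a two-finger parallel gripper is mounted at the origin on the work surface; the furniture and walls round the work are solid. World frame = base frame: x ahead of the robot, y to its left, z up, the work surface at z = 0. Lengths are in mm, angles in rad, forces in N, time in s.
With the tool pointing down it reaches from about 400 to 875 mm from the base axis. Payload 6.5 kg.
Tool frame: the origin (TCP) lies at the very end of the fingers, on their centre line; the grasp point (between the pads) lies 19 mm behind it (env.grip_depth is the distance from the TCP to the grasp point, in mm); z points along the fingers, y is the line along which they close (so a half turn about z gives the same grasp; the last joint's range is limited). The gripper opens to 88 mm and grips with 3 to 60 N. Pads are 18 mm wide; open, the fingers measure 123 mm over their backs; the gripper's body (75 mm by 187 mm) begins 45 mm behind the grasp point.
Start: joints at [-1.338, 0.536, -0.004, 1.538, 0.003, 1.067, -0.071], TCP at [191.338, 621.192, 238.716] pointing down, gripper open.
Joint ranges: [-2.7, 2.7], [-0.37, 2.16], [-1.27, 1.26], [0.24, 2.4], [-1.31, 4.45], [0.19, 1.91], [-2.76, 2.76]. Speed limits (rad/s): [2.39, 2.39, 3.14, 3.14, 3.14, 3.14, 3.14].

## Interface

Orientations are given as a unit quaternion [x, y, z, w].
In Python, from plant import env, vision gives the robot as it stands.
- The arm moves only by the tool play_rows, never from a script. Its argument "plan" is a list that holds one entry, the list of rows, each a list of 4 numbers: the shift along the tool's x, y, z in cm, then the turn about the tool's z in rad. In form: [[[x, y, z, yaw], ...]]. A call has 1 to 20 rows; each row shifts and turns the commanded pose from where the row before left it, along the tool's axes as they then stand; what a row does not reach is not made up. A row lasts 1/10 s, in which the tool goes at most 50 mm and 8.59 degrees, less where a joint would pass 70% of its speed; a pose out of reach is approached as far as the arm can. A call with a gripper value outside its range is refused whole. "claw" is the finger opening in cm, from 0 to 8.81, set as the call begins (left out, the last holds). The fingers move at their own pace and stop on an object; the grip force is fixed at half the most. Time passes only in rows, so rows that do not move let the fingers close. It gives the time, the measured TCP pose, the force, the opening and the grip force at its end, in the units of the state.
- env.observe(): the state, without advancing time (a new reading comes with each control period).
- vision.capture(name): name is "side" or "top" or "wrist"; returns the picture (480x640x3 uint8, red, green, blue); there is no depth.
- vision.calibration(name): a dict with "fx", "fy", "cx", "cy" (pixels), "R" (3x3) and "t" (3): a world point X has camera coordinates R X + t; the wrist camera has in their place "hand_eye" (4x4, takes a point from camera to tool coordinates, whose origin is the TCP and whose axes are the flange's). Camera axes: x right, y down, z forward; pixel columns grow to the right and rows downward; lengths in mm; the calibration is good to about 2 mm. A picture is of the moment at which its call begins: read the wrist's pose just before it. calibration takes no time and is no camera call.
- env.hand_in(): hands the job in; it is judged then, once.
The state is a dict: "time_s": time; "qpos": joint angles; "dq": joint speeds; "effort": joint torques, N m; "tcp_pos": TCP position; "orientation": TCP orientation; "force": force on the tool from outside, world axes, zero at the start; "torque": the same for the moment, N m; "opening": opening from 0.0 (shut) to 1.0 (fully open); "finger_force": force on a finger pad.
Only numpy, scipy, OpenCV 4.12 (cv2) and the standard library are available. Lean on these libraries where they do the work, as an engineer would, in place of code of your own. Each camera call takes 0.05 s, during which the arm holds its last target. There are 200 camera calls.

## Task

The scraper needs sharpening, so mount the large oilstone in the bench stone holder. It lies packed tightly between smaller stones: slide it out lengthwise along the bench, wholly clear of them, leaving the small stones where they lie; then lay it flat and straight along the holder's bar between stop and jaw without dropping it, and push the sliding jaw up until the stone is held end to end between jaw and stop with no play. Do not disturb the hand tools, bottle, jar and eraser round about.

Things in the scene. Friction and masses are not known exactly. Their poses are not given: they have to be found in the camera images.
- oil_stone: large oilstone, dark grey block 40 (x) x 90 (y, long axis) x 25 mm high, 0.15-0.3 kg, loose; origin: centre of underside. Lies wedged between small_stone_a (-x side) and small_stone_b (+x side), each of its ends 1.5 to 13.5 mm past theirs; long axis within 0.45 rad of the robot's x. Bench clear 120 mm past its far end, 70 past the near. Drawn out it leaves a slot 40 mm wide
- small_stone_a: a smaller stone of the same dark grey material, 32 (x) x 75 (y, long axis) x 22 mm high, about 0.12 kg, loose, touching the oilstone's -x side, long axes parallel; origin at the centre of its underside. To be left where it lies
- small_stone_b: a second such small stone, touching the oilstone's +x side; same size and origin
- small_stone_c: a third such small stone, touching the far (+x) side of small_stone_b; same size and origin
- stone_holder: bench stone holder, fixed: steel bar 34 mm wide along its x, its top (bed) 16 mm above the bench, on cross feet 92 mm wide; origin under its middle, on the bench. At +x a grey stop block 50 mm wide, 17 mm above the bed, its face at x = +70 mm; at -x a like sliding jaw. Bar ends at x = -102 mm. A stone on the bed overhangs the bar 3 mm each side and stands 8 mm above stop and jaw
- jaw (a joint): how far the jaw is pushed towards the stop (m). At 0 fully open: face at x = -55 mm of the holder (125 mm from the stop), back at x = -85 mm; at q both are q further to +x. Starts at 0 to 0.02; with the 90 mm oilstone held end to end it reads 0.035. A stiff sliding fit: about 4 N moves it, and it stays where it is left
- jaw_back (a point): centre of the upright thumb plate on the jaw's back (46 mm wide, z 20 to 33 mm above the bench), where it is pushed towards +x of the holder; 10 mm above the bed
- green_jar: small green glass jar with a cap, 37 mm across, 47 mm high, standing; a bystander; origin at the centre of its underside
- scraper: scraper with a wooden handle, 151 mm long, 20 mm thick, lying; a bystander; origin under its middle
- burnisher: burnisher with a wooden handle, 171 mm long, 20 mm thick, lying beside the scraper; a bystander; origin under its middle
- dropper_bottle: brown dropper bottle, 33 mm across, 102 mm high, standing; a bystander; origin at the centre of its underside
- eraser: pale eraser block 26 x 60 x 12 mm, lying; a bystander; origin under its middle
- pliers: cutting pliers with blue handles, 165 mm long, 12 mm thick, lying; a bystander; origin under its middle
- file: hand file with a wooden handle, 250 mm long, 25 mm thick, lying; a bystander; origin under its middle
Things that resemble listed ones, but are neither listed nor needed, are in the scene too. Leave any green or purple look-alike of the oil_stone alone.

How it is judged (in metres and radians):
On the way, in this order (a step that is already met when the one before it is completed fails the run):
1. the oilstone is slid out along the bench, wholly clear of the ends of both stones that touched it ((y of oil_stone in the frame of small_stone_a above 0.08 m or y of oil_stone in the frame of small_stone_a below -0.08 m) and (y of oil_stone in the frame of small_stone_b above 0.08 m or y of oil_stone in the frame of small_stone_b below -0.08 m) and height (world z) of oil_stone below 0.008 m), for 0.2 s.
2. the oilstone lies flat and straight on the holder's bar (z of oil_stone in the frame of stone_holder between 0.01 and 0.022 m and y of oil_stone in the frame of stone_holder between -0.008 and 0.008 m and angle between oil_stone's own z axis and vertical below 0.08 rad and angle between the y axis of oil_stone and the x axis of stone_holder, either way round below 0.12 rad), for 0.2 s.
At the end, for the whole second after the job is handed in: the oilstone lies at rest on the holder's bar, flat (within 0.08 rad), straight (within 0.12 rad) and within 8 mm of its centre line, against the stop (within 3 mm) with the jaw up against its other end (no more than 2.5 mm play in all); the small stones lie within 8 mm of where they were (all of step 2 and x of oil_stone in the frame of stone_holder between 0.022 and 0.028 m and value of joint jaw above 0.0325 m and velocity of joint jaw below 0.005 m/s and linear speed of oil_stone below 0.01 m/s and distance of each of small_stone_a, small_stone_b, small_stone_c from where it was at the start of the episode below 0.008 m); the robot touches nothing.
It fails at once if a small stone is shifted by more than 8 mm (distance of any of small_stone_a, small_stone_b, small_stone_c from where it was at the start of the episode above 0.008 m).
It fails at once if a bystander (jar, bottle, eraser or hand tool) is shifted by more than 15 mm (distance of any of green_jar, scraper, burnisher, dropper_bottle, eraser, pliers, file from where it was at the start of the episode above 0.015 m).
It fails at once if the oilstone is dropped onto the holder (falls onto it faster than 0.5 m/s, as from over 13 mm) (horizontal distance between oil_stone and stone_holder below 0.1 m and z of oil_stone in the frame of stone_holder below 0.05 m and linear speed of oil_stone above 0.5 m/s).
It also fails if it takes over 64 s, if anything falls off the work surface, if the arm or the gripper's body presses on something with over 40 N, if the wrist force passes 120 N, or if a joint passes its speed limit or range.

## Working session

There is one attempt and no reset: what is moved stays moved. The work goes in short steps, Python scripts to look and compute and a tool call to move; the robot and the scene stay as the last step left them, time stands still between calls to the robot, and variables do not carry over. Pictures are saved under pics/ and viewed, at most 11 in all, crops included, and the job is handed in when it is done.

Besides the shell and the picture viewer there is one more tool, called as name(argument=value, ...), one argument or row to a line, values as JSON. play_rows: Moves the arm, as the interface text tells. Its arguments: {"type":"object","properties":{"plan":{"type":"array"},"claw":{"type":"number"}},"required":["plan"]}

```bash
ls; mkdir -p pics; python3 - <<'E'
from plant import env, vision
import cv2,numpy as np
for n in ("top","side"):
    im=vision.capture(n); cv2.imwrite(f"pics/{n}0.png",im[:,:,::-1])
    c=vision.calibration(n); R=np.array(c["R"]);print(n,c["fx"],c["cx"],c["cy"],(-R.T@np.array(c["t"])).round(),R.round(3).tolist())
s=env.observe();print(s)
print(vision.calibration("wrist"))
E
```

```text
pics
top 624.3014954686465 316.30021238744723 234.5356445974515 [ 300.  -15. 1369.] [[0.008, -1.0, 0.003], [-0.986, -0.008, -0.164], [0.164, -0.002, -0.987]]
side 559.2612492739282 318.7549789047418 236.15882473415866 [1383.   66.  956.] [[-0.126, 0.992, 0.019], [0.729, 0.106, -0.677], [-0.673, -0.072, -0.736]]
{'time_s': 0.1, 'qpos': array([-1.3381868 ,  0.53707078, -0.00444556,  1.53874732,  0.00261485,
        1.06730733, -0.0711558 ]), 'dq': array([ 0.00081627, -0.00043092,  0.00038403, -0.00163641,  0.00012266,
       -0.00130473,  0.00012339]), 'effort': array([ 1.66854508e-03, -5.72078061e+01,  9.93312187e-01, -2.52232182e+01,
       -5.62394166e-02,  1.35074230e-02,  9.92315358e-05]), 'tcp_pos': array([191.20044454, 620.67336128, 237.9498807 ]), 'orientation': array([ 1.48785734e-01,  9.88869163e-01, -7.61713238e-04, -5.26591137e-05]), 'force': array([ 0.1696876 , -0.53025749,  0.44328695]), 'torque': array([-0.01111451,  0.01547922, -0.02713973]), 'finger_force': 0.0, 'opening': 1.0015158152995627}
{'fx': 426.17190408144774, 'fy': 426.17190408144774, 'cx': 321.13342838556997, 'cy': 239.9688705703038, 'hand_eye': array([[ 5.02295599e-04, -9.66183451e-01, -2.57855167e-01,
         6.50965729e+01],
       [ 9.99999667e-01,  6.51270041e-04, -4.92334145e-04,
         3.85243659e-01],
       [ 6.43618448e-04, -2.57854834e-01,  9.66183456e-01,
        -1.45562510e+02],
       [ 0.00000000e+00,  0.00000000e+00,  0.00000000e+00,
         1.00000000e+00]])}
```

View pics/top0.png

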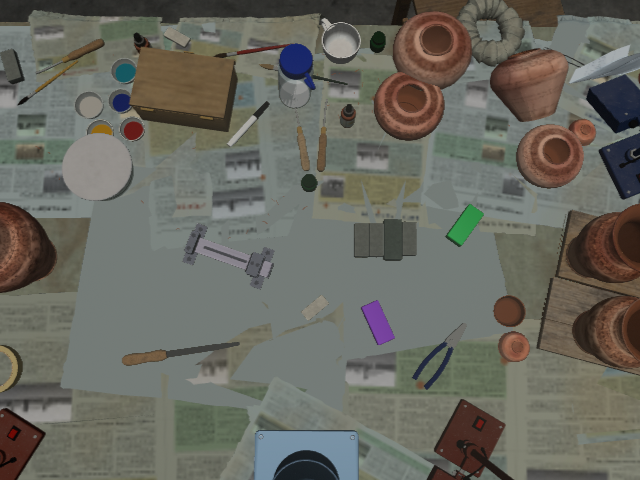

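View pics/side0.png

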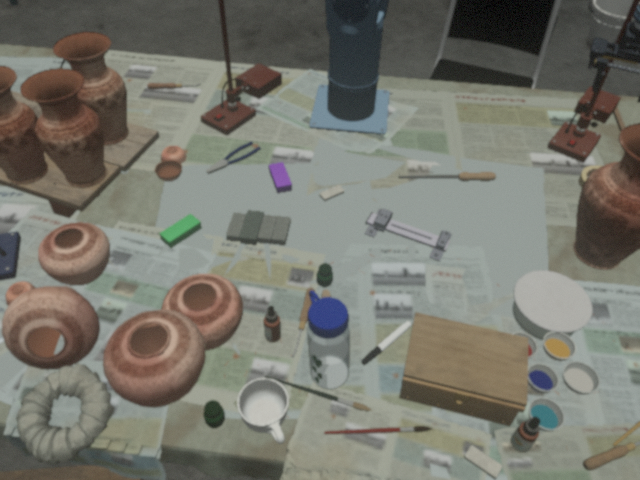

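The top view shows the oilstone at px (393,240), with two small stones on its left (354–384) and one on its right (402–417). The holder is at about (228,255), with the bar protruding at its right/lower end (270,268). The side view agrees.

```bash
cat > h.py <<'E'
from plant import env, vision
import numpy as np, cv2
from scipy.spatial.transform import Rotation as Rot
def cam(n, st=None):
    c=vision.calibration(n); K=np.array([[c["fx"],0,c["cx"]],[0,c["fy"],c["cy"]],[0,0,1]])
    if n=="wrist":
        st=st or env.observe(); T=np.eye(4); T[:3,:3]=Rot.from_quat(st["orientation"]).as_matrix(); T[:3,3]=st["tcp_pos"]
        W=T@c["hand_eye"]; return K,W[:3,:3].T,-W[:3,:3].T@W[:3,3]
    return K,np.array(c["R"]),np.array(c["t"])
def ray(cm,px,z):
    K,R,t=cm; px=np.atleast_2d(px).astype(float); d=np.c_[px,np.ones(len(px))]@np.linalg.inv(K).T@R; C=-R.T@t
    return C+d*((z-C[2])/d[:,2])[:,None]
def tri(c1,p1,c2,p2):
    # linear triangulation with OpenCV
    P=[c[0]@np.c_[c[1],c[2]] for c in (c1,c2)]
    X=cv2.triangulatePoints(P[0],P[1],np.array(p1,float).reshape(-1,2).T,np.array(p2,float).reshape(-1,2).T); return (X[:3]/X[3]).T
def delta(p, st=None):
    "tool-frame cm shift to world p"
    st=st or env.observe(); return Rot.from_quat(st["orientation"]).inv().apply(np.array(p)-st["tcp_pos"])/10
E
python3 - <<'E'
from h import *
c=cam("top")
for n,p,z in [("oil",(393,240),25),("c",(361,240),22),("holder",(228,255),20),("hl",(197,245),16),("hr",(263,266),30),("jar",(309,183),20),("eraser",(315,307),6),("purple",(378,322),10),("green",(465,224),10),("bottle",(347,115),40)]: print(n,ray(c,p,z).round())
print(delta([530,30,330]))
E
```

```text
oil [[ 512. -184.   25.]]
c [[ 512. -115.   22.]]
holder [[477. 175.  20.]]
hl [[499. 244.  16.]]
hr [[452.  97.  30.]]
jar [[639.   0.  20.]]
eraser [[366. -15.   6.]]
purple [[ 335. -151.   10.]]
green [[ 551. -346.   10.]]
bottle [[791. -83.  40.]]
[-49.76218346 -46.49662114  -9.12815147]
```

play_rows(
  plan=[
    [[-3.27, -1.83, -0.6, 0], [-3.27, -1.83, -0.6, 0], [-3.27, -1.83, -0.6, 0], [-3.27, -1.83, -0.6, 0], [-3.27, -1.83, -0.6, 0], [-3.27, -1.83, -0.6, 0], [-3.27, -1.83, -0.6, 0], [-3.27, -1.83, -0.6, 0], [-3.27, -1.83, -0.6, 0], [-3.27, -1.83, -0.6, 0], [-1.29, -4.18, 0, 0], [-1.29, -4.18, 0, 0], [-1.29, -4.18, 0, 0], [-1.29, -4.18, 0, 0], [-1.29, -4.18, 0, 0], [-1.29, -4.18, 0, 0], [-1.29, -4.18, 0, 0], [-1.29, -4.18, 0, 0], [0, 0, 0, -0.1], [0, 0, 0, -0.1]],
  ],
  claw=0,
)

```text
time_s: 2.1
tcp_pos: [449.8, -1.5, 298.6]
orientation: [0.049, 0.999, -0.0, -0.0]
force: [-0.6, 0.4, -0.5]
opening: 0.005
finger_force: 0.0
```

play_rows(
  plan=[
    [[0, 0, 0, -0.1], [0, 0, 0, 0], [0, 0, 0, 0]],
  ],
)

```text
time_s: 2.4
tcp_pos: [450.0, 0.1, 298.6]
orientation: [0.001, 1.0, -0.0, -0.0]
force: [-0.5, -0.8, 0.8]
opening: 0.003
finger_force: 0.0
```

```bash
python3 - <<'E'
from h import *
import pickle
s=env.observe(); im=vision.capture("wrist"); cv2.imwrite("pics/w1.png",im[:,:,::-1]); pickle.dump((cam("wrist",s),im),open("w1.pkl","wb"))
print(s["tcp_pos"],s["orientation"],s["time_s"])
E
```

```text
[4.50018537e+02 9.25153603e-02 2.98581901e+02] [ 7.11590997e-04  9.99999730e-01 -2.23937094e-05 -1.81522832e-04] 2.4
```

View pics/w1.png

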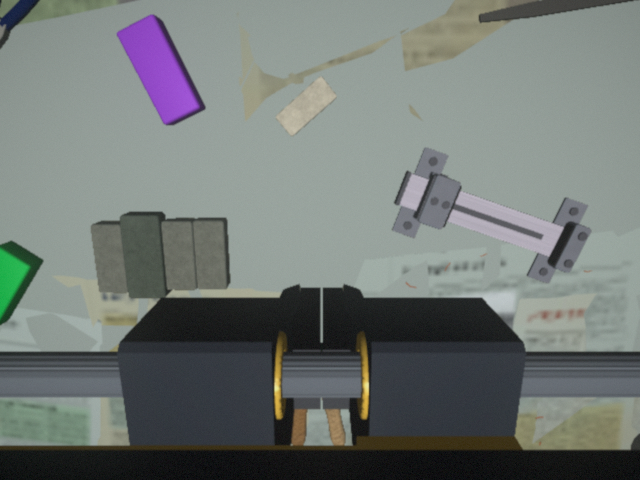

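The first wrist view shows the oilstone at px (144,255) and small stones at (110,257), (179,254) and (211,254). The jaw is at (438,200) with the bar end beyond it at (402,190), and the stop is at (570,245). Next I'll take a second view, nearer the stones.

play_rows(
  plan=[
    [[-0.6, -2.6, 1, 0], [-0.6, -2.6, 1, 0], [-0.6, -2.6, 1, 0], [-0.6, -2.6, 1, 0], [-0.6, -2.6, 1, 0], [-0.6, -2.6, 1, 0], [0, 0, 0, 0], [0, 0, 0, 0]],
  ],
)

```text
time_s: 3.25
tcp_pos: [486.1, -155.8, 238.4]
orientation: [0.0, 1.0, 0.0, -0.0]
force: [-0.0, 0.6, 0.3]
opening: 0.001
finger_force: 0.0
```

```bash
python3 - <<'E'
from h import *
import pickle
s=env.observe(); im=vision.capture("wrist"); cv2.imwrite("pics/w2.png",im[:,:,::-1]); pickle.dump((cam("wrist",s),im),open("w2.pkl","wb"))
a=pickle.load(open("w1.pkl","rb"))[1]
for p in [(144,255),(110,257),(179,254),(211,254),(60,255),(438,190),(480,215),(570,245),(130,250),(160,250)]: print(p,a[p[1]-2:p[1]+3,p[0]-2:p[0]+3].mean((0,1)).round())
E
```

```text
(144, 255) [79. 87. 77.]
(110, 257) [107. 110. 101.]
(179, 254) [108. 111. 101.]
(211, 254) [108. 111. 101.]
(60, 255) [146. 157. 151.]
(438, 190) [120. 122. 130.]
(480, 215) [ 95.  95. 100.]
(570, 245) [113. 116. 124.]
(130, 250) [76. 84. 75.]
(160, 250) [68. 75. 68.]
```

View pics/w2.png

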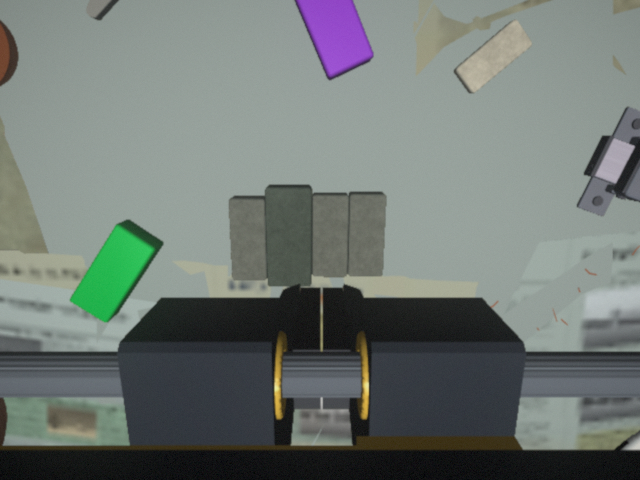

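The second view shows the oilstone at px (289,235), corners about (265,186)–(312,285), with small stones on both sides; its near end, at the top of the picture, protrudes about 9 px.

```bash
cat > seg.py <<'E'
from h import *
import pickle
def oil(im,roi):
    x0,y0,x1,y1=roi; a=im[y0:y1,x0:x1].astype(int)
    m=((a.sum(2)<285)&(a[...,1]-a[...,0]>4)).astype(np.uint8); m=cv2.morphologyEx(m,cv2.MORPH_OPEN,np.ones((5,5)))
    c=max(cv2.findContours(m,0,2)[0],key=cv2.contourArea); r=cv2.minAreaRect(c); b=cv2.boxPoints(r)+[x0,y0]
    cen=b.mean(0); ang=np.arctan2(*(b-cen).T[::-1]); return b[np.argsort(ang)],r,cv2.contourArea(c)
def grey(im,roi,lo,hi):
    x0,y0,x1,y1=roi; a=im[y0:y1,x0:x1].astype(int)
    m=((a.sum(2)>lo)&(a.sum(2)<hi)&(a[...,0]-a[...,2]>1)).astype(np.uint8); m=cv2.morphologyEx(m,cv2.MORPH_OPEN,np.ones((3,3)))
    out=[]
    for c in cv2.findContours(m,0,2)[0]:
        if cv2.contourArea(c)>600: out.append(cv2.boxPoints(cv2.minAreaRect(c))+[x0,y0])
    return out
E
python3 - <<'E'
from seg import *
c1,i1=pickle.load(open("w1.pkl","rb"));c2,i2=pickle.load(open("w2.pkl","rb"))
b1,r1,_=oil(i1,(85,195,250,310)); b2,r2,_=oil(i2,(215,170,400,292))
print(r1,r2,b1.round(1).tolist(),b2.round(1).tolist())
print("tri",tri(c1,b1,c2,b2).round(1).tolist())
for c,b in((c1,b1),(c2,b2)):
    w=ray(c,b,25);print(w.round(1).tolist(),w.mean(0).round(1),[np.linalg.norm(w[i]-w[i-1]).round(1) for i in range(4)],[np.arctan2(*(w[i]-w[i-1])[1::-1]).round(3) for i in range(4)])
for b in grey(i2,(215,170,400,292),290,400):
    w=ray(c2,b,22);print("small",w.round(1).tolist(),w.mean(0).round(1))
E
```

```text
((57.32176971435547, 60.549320220947266), (85.53770446777344, 40.67438507080078), 85.84036254882812) ((73.0, 65.5), (99.0, 46.0), 90.0) [[118.9, 214.4], [159.5, 211.4], [165.7, 296.7], [125.1, 299.7]] [[265.0, 186.0], [311.0, 186.0], [311.0, 285.0], [265.0, 285.0]]
tri [[470.0, -203.4, 23.7], [469.6, -164.8, 16.9], [559.3, -165.1, 22.9], [558.7, -205.7, 28.5]]
[[470.0, -202.8, 25.0], [467.0, -161.8, 25.0], [558.6, -164.3, 25.0], [561.9, -207.5, 25.0]] [ 514.4 -184.1   25. ] [np.float64(92.0), np.float64(41.1), np.float64(91.6), np.float64(43.4)] [np.float64(3.09), np.float64(1.643), np.float64(-0.027), np.float64(-1.494)]
[[469.5, -203.3, 25.0], [469.6, -164.5, 25.0], [558.4, -165.0, 25.0], [558.4, -206.3, 25.0]] [ 514.  -184.8   25. ] [np.float64(88.9), np.float64(38.8), np.float64(88.9), np.float64(41.3)] [np.float64(3.107), np.float64(1.57), np.float64(-0.007), np.float64(-1.571)]
small [[482.0, -235.5, 22.0], [481.0, -205.8, 22.0], [554.7, -205.9, 22.0], [555.8, -237.2, 22.0]] [ 518.4 -221.1   22. ]
small [[478.5, -162.9, 22.0], [478.5, -133.8, 22.0], [551.0, -132.7, 22.0], [551.0, -163.3, 22.0]] [ 514.8 -148.2   22. ]
small [[550.0, -131.9, 22.0], [476.7, -130.9, 22.0], [477.7, -101.0, 22.0], [551.1, -100.6, 22.0]] [ 513.9 -116.1   22. ]
```

```bash
python3 - <<'E'
from h import *
s=env.observe(); print(s["qpos"].round(3), delta([425,-184,60]), delta([425,-184,8]))
E
```

```text
[-0.105  0.311  0.397  1.922 -0.148  0.937  1.935] [ 6.13251322 -2.89688988 17.87219793] [ 6.13083591 -2.89947191 23.07219702]
```

play_rows(
  plan=[
    [[1.53, -0.725, 4.47, 0], [1.53, -0.725, 4.47, 0], [1.53, -0.725, 4.47, 0], [1.53, -0.725, 4.47, 0], [0, 0, 0, 0.1428], [0, 0, 0, 0.1428], [0, 0, 0, 0.1428], [0, 0, 0, 0.1428], [0, 0, 0, 0.1428], [0, 0, 0, 0.1428], [0, 0, 0, 0.1428], [0, 0, 0, 0.1428], [0, 0, 0, 0.1428], [0, 0, 0, 0.1428], [0, 0, 0, 0.1428], [0, 0, 2.5, 0], [0, 0, 2.5, 0], [0, 0, 0, 0], [0, 0, 0, 0]],
  ],
)

```text
time_s: 5.2
tcp_pos: [425.5, -184.1, 10.4]
orientation: [0.706, 0.708, 0.0, -0.0]
force: [0.2, -0.2, 0.1]
opening: 0.004
finger_force: 0.0
```

play_rows(
  plan=[
    [[0, 0.5, 0, 0], [0, 0.5, 0, 0], [0, 0.5, 0, 0], [0, 0.5, 0, 0], [-0.01, 0.5, 0, 0], [-0.01, 0.5, 0, 0], [-0.01, 0.5, 0, 0], [-0.01, 0.5, 0, 0], [-0.01, 0.5, 0, 0], [-0.01, 0.5, 0, 0]],
  ],
)

```text
time_s: 6.2
tcp_pos: [475.4, -185.5, 9.9]
orientation: [0.707, 0.707, -0.0, -0.0]
force: [-2.5, -0.6, 2.2]
opening: 0.004
finger_force: 1.2
```

```bash
python3 - <<'E'
from seg import *
s=env.observe();print(s["tcp_pos"].round(1),s["force"].round(1)); c=cam("wrist",s); im=vision.capture("wrist"); t=vision.capture("top")
cv2.imwrite("pics/w3.png",np.hstack([im[:,:,::-1][::1,::1][:, :520], cv2.resize(t[190:290,340:433,::-1],(280,480))])[:, :800])
E
```

```text
[ 475.4 -185.5    9.9] [-2.5 -0.6  2.2]
```

View pics/w3.png

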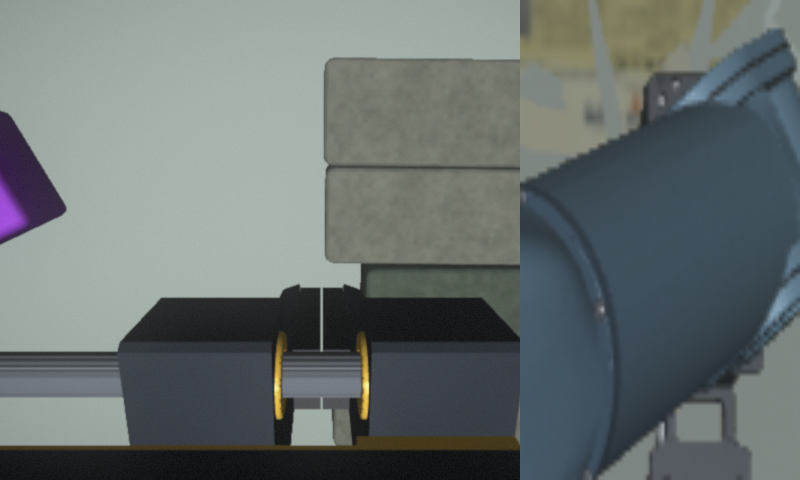

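The oilstone is sliding: its near end, at col 361, is now inside the small stones' ends at col 326, and they haven't moved. I'll keep pushing.

play_rows(
  plan=[
    [[-0.01, 0.5, 0, 0], [-0.01, 0.5, 0, 0], [-0.01, 0.5, 0, 0], [-0.01, 0.5, 0, 0], [-0.01, 0.5, 0, 0], [-0.01, 0.5, 0, 0], [-0.01, 0.5, 0, 0], [-0.01, 0.5, 0, 0], [-0.01, 0.5, 0, 0], [-0.01, 0.5, 0, 0], [0, 0.5, 0, 0], [0, 0.5, 0, 0], [0, 0.5, 0, 0], [0, 0.5, 0, 0], [0, 0.4, 0, 0], [0, 0.3, 0, 0], [0, 0.2, 0, 0], [0, 0, 0, 0], [0, 0, 0, 0]],
  ],
)

```text
time_s: 8.2
tcp_pos: [554.5, -186.5, 10.0]
orientation: [0.707, 0.708, 0.0, 0.0]
force: [-0.1, 0.2, -0.6]
opening: 0.008
finger_force: 0.0
```

```bash
python3 - <<'E'
from seg import *
s=env.observe();print(s["tcp_pos"].round(1),s["force"].round(1)); c=cam("wrist",s); im=vision.capture("wrist"); t=vision.capture("side")
cv2.imwrite("pics/w4.png",np.hstack([im[:,:,::-1][:, :560], cv2.resize(t[170:270,210:260,::-1],(240,480))]))
E
```

```text
[ 554.5 -186.5   10. ] [-0.1  0.2 -0.6]
```

View pics/w4.png

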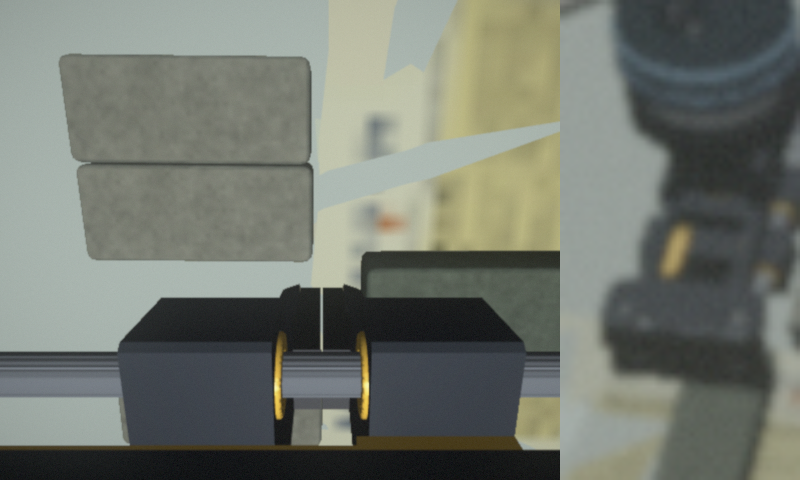

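The oilstone's near end (col 362) is clear of the small stones' far ends (col 312), and those lie straight. I'll lift and turn for the grasp view.

play_rows(
  plan=[
    [[0, -0.3, -1, 0], [0, 0, -4.2, 0], [0, 0, -4.2, 0], [0, 2, -4.2, 0], [0, 2, -4.2, 0], [0, 2, -4.2, 0], [0, 2, 0, 0], [0, 0, 0, 0.1428], [0, 0, 0, 0.1428], [0, 0, 0, 0.1428], [0, 0, 0, 0.1428], [0, 0, 0, 0.1428], [0, 0, 0, 0.1428], [0, 0, 0, 0.1428], [0, 0, 0, 0.1428], [0, 0, 0, 0.1428], [0, 0, 0, 0.1428], [0, 0, 0, 0.1428], [0, 0, 0, 0], [0, 0, 0, 0]],
  ],
  claw=6.4,
)

```text
time_s: 10.3
tcp_pos: [631.0, -186.3, 230.3]
orientation: [1.0, 0.002, 0.0, -0.0]
force: [1.6, -0.3, 0.6]
opening: 0.724
finger_force: 0.0
```

```bash
python3 - <<'E'
from seg import *
s=env.observe();print(s["tcp_pos"].round(1),s["orientation"].round(3),s["qpos"].round(2)); c=cam("wrist",s); im=vision.capture("wrist"); cv2.imwrite("pics/w5.png",im[:,:,::-1])
b,r,ar=oil(im,(150,100,500,300)); w=ray(c,b,25); print(r,ar,b.round().tolist(),w.round(1).tolist(),w.mean(0).round(1))
for b in grey(im,(200,0,500,300),290,400):
    w=ray(c,b,22);print("small",w.round(1).tolist(),w.mean(0).round(1))
E
```

```text
[ 631.  -186.3  230.3] [ 1.     0.002  0.    -0.   ] [-0.46  0.88  1.19  1.57 -0.84  1.29 -0.71]
((170.0, 124.5), (101.0, 46.0), 90.0) 4306.5 [[297.0, 174.0], [343.0, 174.0], [343.0, 275.0], [297.0, 275.0]] [[660.3, -166.5, 25.0], [660.5, -204.2, 25.0], [573.1, -205.8, 25.0], [572.9, -165.7, 25.0]] [ 616.7 -185.6   25. ]
small [[611.7, -73.4, 22.0], [680.2, -89.7, 22.0], [666.2, -176.1, 22.0], [596.2, -164.0, 22.0]] [ 638.6 -125.8   22. ]
small [[682.9, -171.4, 22.0], [711.2, -220.1, 22.0], [647.2, -261.9, 22.0], [616.0, -211.7, 22.0]] [ 664.3 -216.3   22. ]
small [[726.2, -145.0, 22.0], [726.4, -179.6, 22.0], [701.4, -179.6, 22.0], [701.2, -144.4, 22.0]] [ 713.8 -162.1   22. ]
small [[789.1, -151.1, 22.0], [789.9, -295.4, 22.0], [741.7, -300.0, 22.0], [740.9, -150.0, 22.0]] [ 765.4 -224.1   22. ]
small [[788.8, -95.1, 22.0], [789.2, -163.1, 22.0], [742.4, -162.5, 22.0], [742.0, -91.9, 22.0]] [ 765.6 -128.1   22. ]
```

View pics/w5.png

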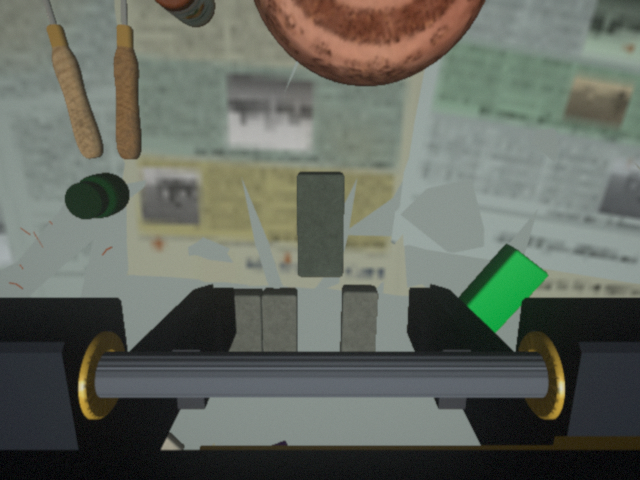

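The oilstone lies straight at px (320,224), clear of the small stones below it (rows over 288). I'll descend and grip.

play_rows(
  plan=[
    [[-0.3, 0, 4, 0], [-0.3, 0, 4, 0], [-0.3, 0, 4, 0], [-0.3, 0, 4, 0], [-0.3, 0, 3, 0], [0, 0, 2.3, 0], [0, 0, 1, 0], [0, 0, 0, 0]],
  ],
)

```text
time_s: 11.15
tcp_pos: [616.1, -186.2, 6.3]
orientation: [1.0, 0.001, -0.0, -0.0]
force: [0.8, 0.1, 0.2]
opening: 0.727
finger_force: 0.0
```

play_rows(
  plan=[
    [[0, 0, 0, 0], [0, 0, 0, 0], [0, 0, 0, 0], [0, 0, 0, 0], [0, 0, 0, 0]],
  ],
  claw=3.4,
)

```text
time_s: 11.65
tcp_pos: [617.0, -186.3, 8.0]
orientation: [1.0, 0.001, 0.001, -0.0]
force: [-0.9, 1.5, 7.6]
opening: 0.447
finger_force: 30.1
```

play_rows(
  plan=[
    [[0, 0, -2, 0], [0, 0, -4, 0], [0, 0, -4, 0], [0, 0, -4, 0], [0, 0, -4, 0], [0, 0, -2, 0], [0, 0, 0, 0]],
  ],
)

```text
time_s: 12.35
tcp_pos: [617.2, -187.2, 210.0]
orientation: [1.0, 0.0, 0.002, 0.001]
force: [0.6, 0.6, -2.9]
opening: 0.454
finger_force: 30.1
```

```bash
cat >> seg.py <<'E'
def bar(im,roi,val=150):
    "light pinkish bar pixels -> list of (rect box, area)"
    x0,y0,x1,y1=roi; a=im[y0:y1,x0:x1].astype(int)
    m=((a[...,0]-a[...,1]>3)&(a[...,1]>val)&(a[...,2]-a[...,1]>0)).astype(np.uint8); m=cv2.morphologyEx(m,cv2.MORPH_OPEN,np.ones((3,3)))
    return [(cv2.boxPoints(cv2.minAreaRect(c))+[x0,y0],cv2.contourArea(c)) for c in cv2.findContours(m,0,2)[0] if cv2.contourArea(c)>150]
E
python3 - <<'E'
from seg import *
c,i=pickle.load(open("w1.pkl","rb"))
for p in [(410,190),(470,208),(540,235),(500,225),(432,195),(577,235),(455,200)]: print(p,i[p[1],p[0]])
for b,a in bar(i,(380,140,610,290)):
    w=ray(c,b,16);print(a,b.round().tolist(),w.round(1).tolist(),w.mean(0).round(1))
print(env.observe()["tcp_pos"],env.observe()["finger_force"],env.observe()["qpos"].round(2))
E
```

```text
(410, 190) [185 180 190]
(470, 208) [164 158 168]
(540, 235) [90 90 95]
(500, 225) [125 123 131]
(432, 195) [118 119 127]
(577, 235) [100 100 108]
(455, 200) [95 93 96]
2482.0 [[448.0, 221.0], [459.0, 190.0], [562.0, 226.0], [552.0, 257.0]] [[478.6, 130.2, 16.0], [447.4, 138.5, 16.0], [484.8, 248.3, 16.0], [517.5, 241.9, 16.0]] [482.1 189.7  16. ]
476.5 [[399.0, 203.0], [412.0, 173.0], [428.0, 180.0], [416.0, 210.0]] [[460.6, 79.5, 16.0], [430.2, 90.1, 16.0], [436.6, 106.7, 16.0], [467.3, 96.3, 16.0]] [448.7  93.2  16. ]
[ 617.21951458 -187.23163064  209.98246467] 30.091472030617297 [-0.47  0.88  1.17  1.63 -0.85  1.23 -0.68]
```

play_rows(
  plan=[
    [[-1.58, -3.1, 0, 0], [-1.58, -3.1, 0, 0], [-1.58, -3.1, 0, 0], [-1.58, -3.1, 0, 0], [-1.58, -3.1, 0, 0], [-1.58, -3.1, 0, 0], [-1.58, -3.1, 0, 0], [-1.58, -3.1, 0, 0], [-1.58, -3.1, 0, 0], [-1.58, -3.1, 0, 0], [0, 0, 0, -0.1377], [0, 0, 0, -0.1377], [0, 0, 0, -0.1377], [0, 0, 0, -0.1377], [0, 0, 0, -0.1377], [0, 0, 0, -0.1377], [0, 0, 0, -0.1377], [0, 0, 0, -0.1377], [0, 0, 0, -0.1377], [0, 0, 0, 0]],
  ],
)

```text
time_s: 14.35
tcp_pos: [456.5, 123.5, 205.6]
orientation: [0.813, 0.582, -0.001, -0.001]
force: [-0.7, 0.5, -2.5]
opening: 0.455
finger_force: 30.1
```

```bash
python3 - <<'E'
from seg import *
s=env.observe();print(s["tcp_pos"].round(1),s["orientation"].round(4),s["qpos"].round(2),s["time_s"]); c=cam("wrist",s); im=vision.capture("wrist"); cv2.imwrite("pics/w6.png",im[:,:,::-1]); pickle.dump((c,im),open("w6.pkl","wb"))
for b,a in bar(im,(150,0,500,320)):
    w=ray(c,b,16);print(a,b.round().tolist(),w.round(1).tolist(),w.mean(0).round(1))
E
```

```text
[456.5 123.5 205.6] [ 8.133e-01  5.819e-01 -1.200e-03 -5.000e-04] [-1.09  0.39  0.91  2.06 -0.41  0.88 -0.28] 14.35
4956.5 [[303.0, 39.0], [347.0, 39.0], [347.0, 193.0], [303.0, 193.0]] [[485.6, 247.7, 16.0], [515.7, 237.4, 16.0], [481.3, 130.9, 16.0], [448.3, 142.1, 16.0]] [482.7 189.5  16. ]
```

View pics/w6.png

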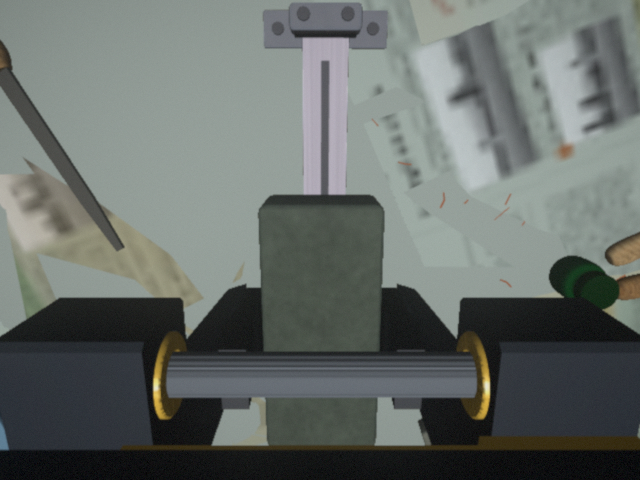

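The holder's stop is at px (325,38) with the bar centred on col 325. The stone in hand is centred on col 322 and parallel to the bar. I'll shift 79 mm along and 3 mm across, then lower.

play_rows(
  plan=[
    [[2.0, 0.08, 0, 0], [2.0, 0.08, 0, 0], [2.0, 0.08, 0, 0], [1.9, 0.08, 0, 0], [0, 0, 3, 0], [0, 0, 3, 0], [0, 0, 3, 0], [0, 0, 3, 0], [0, 0, 2.5, 0], [0, 0, 1.5, 0], [0, 0, 0.8, 0], [0, 0, 0.4, 0], [0, 0, 0, 0], [0, 0, 0, 0]],
  ],
)

```text
time_s: 15.8
tcp_pos: [487.2, 197.5, 35.7]
orientation: [0.814, 0.581, 0.001, 0.0]
force: [0.6, -0.1, -2.9]
opening: 0.451
finger_force: 30.1
```

```bash
python3 - <<'E'
from seg import *
s=env.observe();print(s["tcp_pos"].round(1),s["orientation"].round(4)); im=vision.capture("wrist"); cv2.imwrite("pics/w7.png",im[:,:,::-1])
print(delta([456.5,123.5,33]), Rot.from_quat(s["orientation"]).as_matrix()[:,0])
E
```

```text
[487.2 197.5  35.7] [8.138e-01 5.811e-01 8.000e-04 1.000e-04]
[-7.9973299  -0.49357855  0.26475105] [0.32457927 0.94585781 0.00113939]
```

View pics/w7.png

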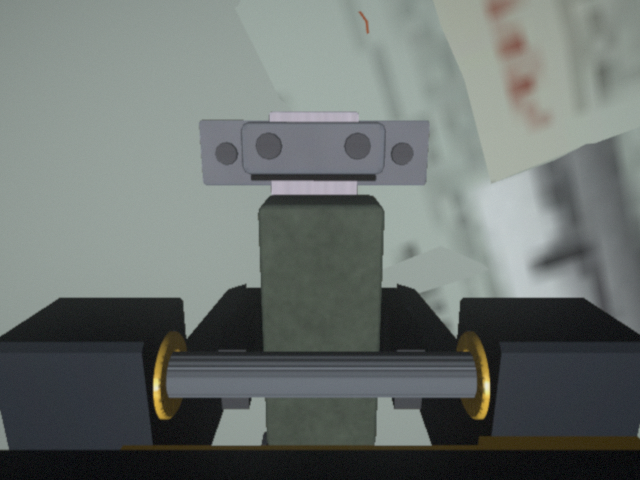

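The close view shows the bar centred on col 314.5 (271–358) and the stone on col 322, so the stone goes about 2.7 mm towards tool −y. The stop's front edge is at row 177 and the stone's end at rows 196–208.

```bash
python3 - <<'E'
from h import *
s=env.observe(); c=cam("wrist",s); R=Rot.from_quat(s["orientation"])
for p,z in [((314,176),33),((314,181),33),((321,196),27.7),((321,208),52.7),((271,188),16),((358,188),16),((271,116),16),((359,116),16),((243,150),33),((384,150),33)]: print(p,R.inv().apply(ray(c,p,z)-s["tcp_pos"]).round(1))
E
```

```text
(314, 176) [[49.5 -1.7  2.8]]
(314, 181) [[47.8 -1.7  2.8]]
(321, 196) [[41.7  0.7  8.1]]
(321, 208) [[ 42.    0.7 -16.9]]
(271, 188) [[ 43.  -18.7  19.8]]
(358, 188) [[43.  15.1 19.8]]
(271, 116) [[ 69.9 -17.9  19.8]]
(359, 116) [[69.9 14.9 19.8]]
(243, 150) [[ 58.4 -25.9   2.8]]
(384, 150) [[58.4 22.2  2.8]]
```

play_rows(
  plan=[
    [[0.3, -0.22, 0, 0], [0, 0, 0.3, 0], [0, 0, 0.3, 0], [0, 0, 0.2, 0], [0, 0, 0.1, 0], [0, 0, 0.1, 0], [0, 0, 0, 0], [0, 0, 0, 0]],
  ],
)

```text
time_s: 16.65
tcp_pos: [485.4, 200.6, 24.9]
orientation: [0.814, 0.581, -0.0, 0.0]
force: [0.1, 0.3, -2.0]
opening: 0.453
finger_force: 30.1
```

play_rows(
  plan=[
    [[0, 0, 0.1, 0], [0, 0, 0.1, 0], [0, 0, 0, 0], [0, 0, 0, 0]],
  ],
)

```text
time_s: 17.05
tcp_pos: [485.5, 200.7, 24.0]
orientation: [0.814, 0.581, 0.0, -0.0]
force: [-3.5, -0.4, 11.5]
opening: 0.453
finger_force: 30.1
```

play_rows(
  plan=[
    [[0, 0, -0.05, 0], [0, 0, 0, 0], [0, 0, 0, 0], [0, 0, 0, 0], [0, 0, 0, 0], [0, 0, -1, 0], [0, 0, -3, 0], [0, 0, -4, 0], [0, 0, -4, 0], [0, 0, -4, 0], [-2, 0, 0, 0], [-3, 0, 0, 0], [-3, 0, 0, 0], [-2, 0, 0, 0], [0, 0, 0, 0], [0, 0, 0, 0]],
  ],
  claw=6.2,
)

```text
time_s: 18.65
tcp_pos: [453.3, 106.8, 183.7]
orientation: [0.814, 0.581, 0.0, -0.0]
force: [0.2, 0.7, -0.0]
opening: 0.705
finger_force: 0.0
```

```bash
python3 - <<'E'
from seg import *
s=env.observe();print(s["tcp_pos"].round(1),s["orientation"].round(4),s["opening"],s["qpos"].round(2)); c=cam("wrist",s); im=vision.capture("wrist"); cv2.imwrite("pics/w8.png",im[:,:,::-1])
E
```

```text
[453.3 106.8 183.7] [ 8.138e-01  5.812e-01  5.000e-04 -2.000e-04] 0.7050783765664003 [-1.04  0.42  0.89  2.1  -0.45  0.82 -0.21]
```

View pics/w8.png

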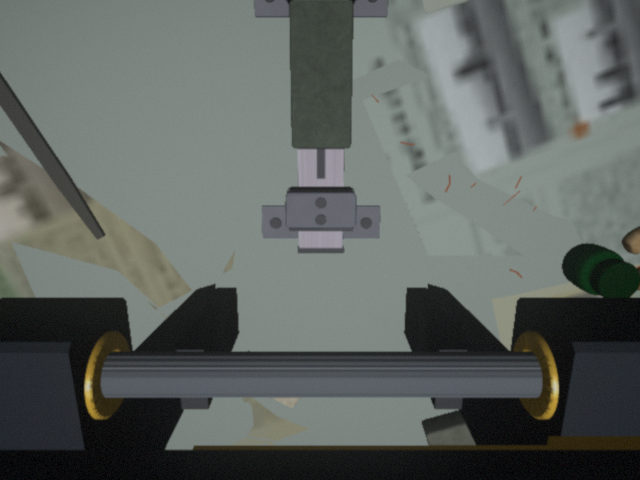

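The stone lies straight on the bar (cols 290–352). The jaw is at rows 187–228 and the bar end at row 248.

```bash
python3 - <<'E'
from h import *
s=env.observe(); c=cam("wrist",s); R=Rot.from_quat(s["orientation"])
for n,p,z in [("jawback",(321,229),33),("jawfront",(321,188),33),("barend",(321,246),16),("barL",(299,240),16),("barR",(343,240),16),("stone end",(321,148),41),("stL",(290,100),41),("stR",(352,100),41)]: print(n,R.inv().apply(ray(c,p,z)-s["tcp_pos"]).round(1))
E
```

```text
jawback [[ -4.7   0.9 150.6]]
jawfront [[ 24.7   0.8 150.7]]
barend [[-22.1   0.9 167.6]]
barL [[-17.4 -15.9 167.6]]
barR [[-17.3  17.6 167.6]]
stone end [[ 52.3   0.8 142.7]]
stL [[ 82.5 -19.1 142.7]]
stR [[ 82.6  20.8 142.7]]
```

play_rows(
  plan=[
    [[-2.4, 0.08, 0, 0], [0, 0, 3, 0], [0, 0, 4, 0], [0, 0, 4, 0], [0, 0, 3, 0], [0, 0, 1.4, 0], [0, 0, 0.7, 0], [0, 0, 0, 0], [0, 0, 0, 0]],
  ],
  claw=0,
)

```text
time_s: 19.6
tcp_pos: [446.7, 83.7, 22.9]
orientation: [0.814, 0.581, 0.001, 0.0]
force: [0.4, -0.2, 0.8]
opening: 0.007
finger_force: 0.0
```

play_rows(
  plan=[
    [[0.3, 0, 0, 0], [0.3, 0, 0, 0], [0.3, 0, 0, 0], [0.3, 0, 0, 0], [0.3, 0, 0, 0], [0.3, 0, 0, 0]],
  ],
)

```text
time_s: 20.2
tcp_pos: [451.9, 99.8, 22.5]
orientation: [0.814, 0.581, -0.0, 0.0]
force: [-1.1, -4.6, 2.9]
opening: 0.007
finger_force: 2.2
```

play_rows(
  plan=[
    [[0.3, 0, 0, 0], [0.3, 0, 0, 0], [0.3, 0, 0, 0], [0.3, 0, 0, 0], [0.3, 0, 0, 0], [0.2, 0, 0, 0]],
  ],
)

```text
time_s: 20.8
tcp_pos: [457.6, 116.6, 22.5]
orientation: [0.814, 0.581, 0.0, 0.0]
force: [0.6, -3.8, 3.1]
opening: 0.008
finger_force: 2.1
```

play_rows(
  plan=[
    [[0.15, 0, 0, 0], [0.15, 0, 0, 0], [0.15, 0, 0, 0]],
  ],
)

```text
time_s: 21.1
tcp_pos: [458.7, 119.7, 22.4]
orientation: [0.814, 0.581, -0.0, 0.0]
force: [-0.7, -11.0, 4.6]
opening: 0.004
finger_force: 6.0
```

play_rows(
  plan=[
    [[0.1, 0, 0, 0], [0.1, 0, 0, 0]],
  ],
)

```text
time_s: 21.3
tcp_pos: [458.7, 119.7, 22.4]
orientation: [0.814, 0.58, -0.001, 0.001]
force: [-3.0, -13.3, 8.7]
opening: 0.004
finger_force: 6.7
```

play_rows(
  plan=[
    [[0.15, 0, 0, 0], [0.15, 0, 0, 0], [0, 0, 0, 0]],
  ],
)

```text
time_s: 21.6
tcp_pos: [458.7, 119.8, 22.4]
orientation: [0.815, 0.58, -0.003, 0.002]
force: [-4.9, -19.0, 12.4]
opening: 0.004
finger_force: 9.3
```

play_rows(
  plan=[
    [[-1, 0, 0, 0], [-1, 0, 0, 0], [-0.5, 0, 0, 0], [0, 0, -3, 0], [0, 0, -4, 0], [0, 0, -4, 0], [0, 0, -4, 0], [0, 0, -4, 0], [2, 0, 0, 0], [0, 0, 0, 0], [0, 0, 0, 0]],
  ],
)

```text
time_s: 22.7
tcp_pos: [457.9, 121.1, 211.5]
orientation: [0.813, 0.582, -0.001, -0.0]
force: [0.1, -0.7, -0.2]
opening: 0.009
finger_force: 0.0
```

```bash
python3 - <<'E'
from seg import *
s=env.observe();print(s["tcp_pos"].round(1),s["orientation"].round(4)); c=cam("wrist",s); im=vision.capture("wrist"); cv2.imwrite("pics/w9.png",im[:,:,::-1]); pickle.dump((c,im,s),open("w9.pkl","wb"))
E
```

```text
[457.9 121.1 211.5] [ 8.131e-01  5.821e-01 -8.000e-04 -3.000e-04]
```

View pics/w9.png

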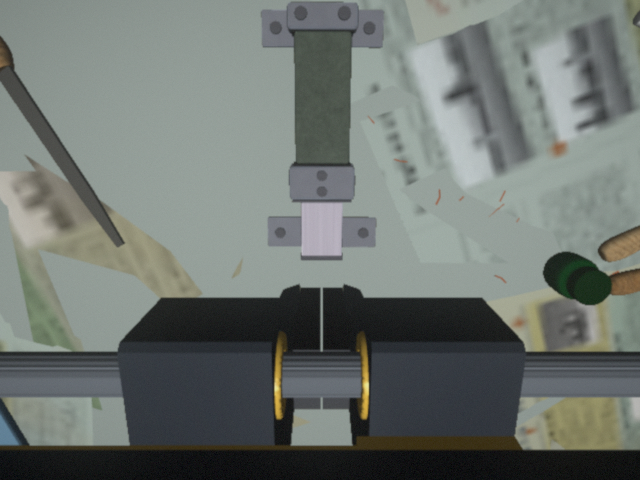

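The stone fills the space between the stop (front edge at row 30) and the jaw (front edge at row 165) with no visible gap. It lies straight and centred, and the gripper touches nothing.

```bash
python3 -c "
from plant import env; print(env.hand_in())"
```

```text
the job is handed in; nothing more can be done
None
```

The oilstone is mounted in the holder, with the jaw pushed up until it stalled at about 20 N and no gap visible at either end; I handed the job in at about 23 s, but no verdict came back, and I last checked the small stones and hand tools by eye partway through.

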